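Find the spindle flat and hold the collar on it

TASK

Pinch the polishing spindle's upright shaft across its set-screw flat, so that one finger lies on the flat, and turn it until the flat faces the red pointer on the housing. Then lift the square collar off its wooden board and lower it, level and without forcing it, over the shaft with its set screw on that flat, until the collar's top is flush with the end of the shaft, and finish while still holding it there in the gripper, off the shoulder below, with the flat still facing the pointer. Leave the two mouthpiece blanks and the tin where they stand.

Things in the scene. Friction and masses are not known exactly. Their poses are not given: they have to be found in the camera images.
- machine: Polishing spindle head bolted to the bench: round green cast housing, 140 mm across at the foot, 104 mm at the top, 85 mm tall. Origin: centre of the underside, on the spindle's axis; z up. Its own +x points along the red pointer on top of the rim (22 x 14 mm, 32 to 54 mm from the axis; red stripe down the side below it).
- spindle: Turning spindle: dark shoulder disc (60 mm across, top 100 mm above the bench) and upright bright steel shaft, 24 mm diameter, 55 mm long, D-shaped by a flat along its length. Origin: on the axis, 85 mm above the bench. Own +x points out through the flat; z up. Turns about z, light friction 0.06 N m, no spring. Starts with the flat 0.5 to 1.45 rad anticlockwise (from above) of the pointer.
- shaft_flat (a point): The shaft's copper-coloured flat, 17 mm wide, 50 mm tall, facing the spindle's own +x. Origin: its middle, 126 mm above the bench. Its surface lies 7.5 mm from the axis, the round back 12 mm: pinched across the flat the shaft is 19.5 mm wide, elsewhere more, up to 24 mm. Fixed to the spindle, same axes.
- shaft_end (a point): Centre of the shaft's bevelled top end, on the axis, 155 mm above the bench. Axes as the spindle.
- board: Wooden stand board 120 x 110 x 18 mm with a steel locating peg (14 mm diameter, 14 mm tall) at its centre, over which the collar stands. Origin: centre of its underside on the bench, z up.
- collar_center (a point): Centre (half-way up, on the bore axis) of the dark steel square collar: 46 mm along its own x, 40 mm along its own y, 32 mm tall, 0.2 to 0.42 kg, 27 mm bore through along z. Starts upright on the board, centre 34 mm above the bench. Its plain +y and -y faces, 40 mm apart, are free to grip. With its top flush with the shaft's end its centre is 139 mm above the bench.
- collar_screw (a point): Middle of the brass set-screw head (8 mm diameter, 6 mm proud of the collar's +x face at half height), 26 mm from the bore axis; a yellow mark on the top face lies over it. Same axes as the collar.
- collar: The collar, origin at the centre of its underside. Its set screw runs along own +x; the tip reaches into the bore to 9 mm from the axis, so it passes over the shaft only with the screw on the flat's side (play about 1.5 mm and 0.3 rad each way).
- blank_brass: Bystander: brass mouthpiece blank standing upright, 27 mm across, 88 mm tall, loose on the bench. Origin: centre of its underside.
- blank_black: Bystander: black mouthpiece blank of the same shape, standing upright, loose. Origin: centre of its underside.
- tin: Bystander: yellow tin of polishing compound, 60 mm across, 50 mm tall, loose. Origin: centre of its underside.
Mind the look-alikes: they are no part of the job. There is more than one size of the machine; the one meant has the size given above.

How it is judged:
On the way, in this order (a step that is already met when the one before it is completed fails the run):
1. with a finger pressing on the flat, the shaft is turned until the flat faces the red pointer (within 0.12 rad), the collar still on its board (angle between the x axis of spindle and the x axis of machine, either way round below 0.12 rad and x of shaft_flat in the frame of machine above 0.005 m and contact force between the fingers and flat_face above 1 N and distance of collar_center from where it was at the start of the episode below 0.02 m), for 0.2 s.
2. the collar is lifted clear of its board in the fingers (z of collar_center in the frame of board above 0.06 m and contact force between the fingers and collar above 1 N), for 0.2 s.
At the end, for the whole second after the job is handed in: Gripper still holds the collar (over 2 N), still, level (0.12 rad), around the shaft (4 mm), top flush with the shaft end (4 mm), set screw on the flat (0.2 rad), pushing under 25 N on the spindle; the flat still faces the red pointer (0.15 rad) (angle between the x axis of spindle and the x axis of machine, either way round below 0.15 rad and x of shaft_flat in the frame of machine above 0.005 m and horizontal distance between collar_center and shaft_end below 0.004 m and z of collar_center in the frame of shaft_end between -0.02 and -0.012 m and angle between the x axis of collar and the x axis of spindle, either way round below 0.2 rad and x of collar_screw in the frame of shaft_end above 0.02 m and angle between collar's own z axis and vertical below 0.12 rad and contact force between the fingers and collar above 2 N and contact force between collar and spindle below 25 N and linear speed of collar below 0.02 m/s); the arm keeps its last pose, push and grip.
It fails at once if a mouthpiece blank or the tin is moved more than 25 mm or knocked over (distance of any of blank_brass, blank_black, tin from where it was at the start of the episode above 0.025 m or angle between any of blank_brass, blank_black, tin's own z axis and vertical above 0.6 rad).
It also fails if it takes over 58 s, if anything falls off the work surface, if the arm or the gripper's body presses on something with over 40 N, if the wrist force passes 120 N, or if a joint passes its speed limit or range.

ROBOT

A 7-joint arm with a two-finger parallel gripper is mounted at the origin on the work surface. World frame = base frame: x ahead of the robot, y to its left, z up, the work surface at z = 0. Lengths are in m, angles in rad, forces in N, time in s.
With the tool pointing down it reaches from about 0.425 to 0.95 m from the base axis. Payload 16.7 kg.
Tool frame: the origin (TCP) lies midway between the tips of the shut fingers; the grasp point (between the pads) lies 19 mm behind it; x points along the fingers, y is the direction in which the jaws open and shut, and the axes are right-handed (so a half turn about x gives the same grasp; the last joint's range is limited). The gripper opens to 94 mm and grips with 3 to 60 N. Pads are 16 mm wide; open, the fingers measure 119 mm over their backs; the gripper's body (75 mm by 177 mm) begins 78 mm behind the grasp point.
Start: joints at [-1.452, 0.426, 0.074, 1.606, -0.034, 1.111, -0.067], TCP at [0.179, 0.651, 0.205] pointing down, gripper open.
Joint ranges: [-2.85, 2.85], [-0.5, 2.14], [-1.23, 1.37], [0.21, 2.46], [-1.02, 4.16], [0.16, 2.05], [-2.73, 2.73]. Speed limits (rad/s): [1.89, 1.89, 2.39, 2.39, 3.01, 3.01, 3.01].

INTERFACE

Orientations are given as a rotation vector (axis times angle).
In Python, from plant import status, optics, workorder gives the robot as it stands.
- The arm moves only by the shell command python3 -m inch 'ROWS' [OPENING]. ROWS is JSON, a list of rows, each a list of 2 entries, a list of its own where there are three numbers: the shift along the tool's x, y, z in cm, then the turn, a rotation vector about the tool's x, y, z in degrees. A call has 1 to 5 rows; each row is the pose to reach, as a shift and turn from the pose commanded when the call began, along the tool's axes at that moment; what a row does not reach only later rows make up. A row lasts 1/12 s, in which the tool goes at most 41.7 mm and 7.16 degrees, less where a joint would pass 70% of its speed; a pose out of reach is approached as far as the arm can. A call with a gripper value outside its range is refused whole. OPENING is the closure, from 0 (fully open) to 1 (shut), set as the call begins (- or left out, the last holds). The fingers move at their own pace and stop on an object; the grip force is fixed at half the most. Time passes only in rows, so rows that repeat a pose let the fingers close. It gives the time, the measured TCP pose, the force and the opening at its end, in the units of the state.
- status.get_state(): the state, without advancing time (a new reading comes with each control period).
- optics.capture(name): name is "scene" or "top"; returns a dict with "pixels" (384x512x3 uint8, red, green, blue), "fov_y" (degrees; the focal length in pixels is half the picture's height over the tangent of half this angle, whatever the lens; pixels are square), "cx", "cy" (the principal point, pixels), "k1" (the pictures are not rectified: a ray, as slopes to the right and down, at radius r is drawn at 1 + k1 r^2 times it, then the intrinsics apply), "rvec" (rotation vector, rad) and "tvec" (3), from world to camera coordinates, as OpenCV has them. Camera axes: x right, y down, z forward; pixel columns grow to the right and rows downward; lengths in m; the calibration is good to about 2 mm. A picture is of the moment at which its call begins. There is no depth.
- workorder.close_job(): hands the job in, once; it reports no verdict.
The state is a dict: "t": time; "joint_pos": joint angles; "joint_velocities": joint speeds; "joint_efforts": joint torques, N m; "tcp_pos": TCP position; "ee_rot": TCP orientation; "contact_force": force on the tool from outside, world axes, zero at the start; "torque": the same for the moment, N m; "finger_gap": finger opening in m.
Only numpy, scipy, OpenCV 4.12 (cv2) and the standard library are available. Lean on these libraries where they do the work, as an engineer would, in place of code of your own. Each camera call takes 0.05 s, during which the arm holds its last target. There are 200 camera calls.

## Working session

There is one attempt and no reset: what is moved stays moved. The work goes in short steps, Python scripts to look and compute and a shell command to move; the robot and the scene stay as the last step left them, time stands still between calls to the robot, and variables do not carry over. Pictures are saved under pics/ and viewed, about 8 in all and at most 12, crops included, and the job is handed in when it is done.

```bash
mkdir -p pics; ls
cat > h.py <<'E'
import numpy as np, cv2
from scipy.spatial.transform import Rotation as R
from plant import status, optics, workorder
def cap(n,f=None):
    c=optics.capture(n)
    if f: cv2.imwrite(f'pics/{f}.png',c['pixels'][:,:,::-1])
    return c
def K(c):
    h,w=c['pixels'].shape[:2]; f=h/2/np.tan(np.radians(c['fov_y'])/2)
    return np.array([[f,0,c['cx']],[0,f,c['cy']],[0,0,1.]]), np.array([c['k1'],0,0,0,0.])
def ray(c,uv):
    k,d=K(c); p=cv2.undistortPointsIter(np.array(uv,float).reshape(-1,1,2),k,d,None,None,(3,50,1e-9)).reshape(-1,2)
    M=cv2.Rodrigues(np.array(c['rvec'],float))[0]; t=np.array(c['tvec'],float)
    return -M.T@t, np.c_[p,np.ones(len(p))]@M
def onz(c,uv,z):
    o,r=ray(c,uv); return o+r*((z-o[2])/r[:,2])[:,None]
def proj(c,P):
    k,d=K(c); return cv2.projectPoints(np.array(P,float).reshape(-1,3),np.array(c['rvec'],float),np.array(c['tvec'],float),k,d)[0].reshape(-1,2)
def totool(v):
    s=status.get_state(); return R.from_rotvec(s['ee_rot']).inv().apply(v)
E
python3 - <<'E'
from h import *
a=cap('scene','s0');b=cap('top','t0')
s=status.get_state();print({k:np.round(v,3).tolist() for k,v in s.items()})
print(R.from_rotvec(s['ee_rot']).as_matrix().round(3))
for c in(a,b):print({k:np.round(v,3).tolist() for k,v in c.items() if k!='pixels'}, ray(c,[[256,192]]))
E
```

```text
pics
{'t': 0.1, 'joint_pos': [-1.453, 0.427, 0.074, 1.607, -0.034, 1.111, -0.067], 'joint_velocities': [0.001, -0.002, -0.001, -0.0, -0.001, -0.0, 0.001], 'joint_efforts': [0.008, -93.747, 3.677, -45.503, -0.049, 0.017, 0.0], 'tcp_pos': [0.179, 0.651, 0.205], 'ee_rot': [0.209, 1.561, -0.211], 'contact_force': [0.142, 0.451, -0.796], 'torque': [0.015, -0.054, -0.012], 'finger_gap': 0.094}
[[-0.     0.265  0.964]
 [-0.001  0.964 -0.265]
 [-1.    -0.001  0.   ]]
{'fov_y': 44.266, 'cx': 260.989, 'cy': 186.011, 'k1': -0.032, 'rvec': [0.943, 2.348, -1.185], 'tvec': [0.47, -0.144, 1.394]} (array([1.18299425, 0.5384654 , 0.70354824]), array([[-0.55163898, -0.5780849 , -0.60148563]]))
{'fov_y': 56.025, 'cx': 258.835, 'cy': 188.26, 'k1': 0.039, 'rvec': [2.182, -2.129, 0.077], 'tvec': [-0.04, 0.591, 0.912]} (array([ 0.49732866, -0.05409568,  0.96601275]), array([[ 0.09013118,  0.03828167, -0.99527886]]))
```

Run:
```python
import cv2,numpy as np
a=cv2.imread('pics/s0.png');b=cv2.imread('pics/t0.png')
cv2.imwrite('pics/ab.png',cv2.resize(np.vstack([a,b]),None,fx=.78,fy=.78,interpolation=cv2.INTER_AREA))
```

```text
(no output)
```

View pics/ab.png

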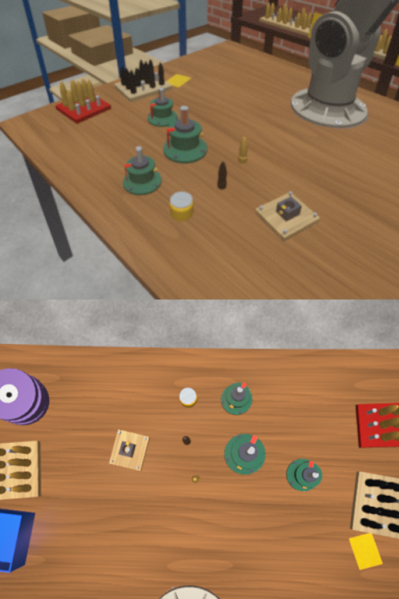

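Picture 1: the scene (top half) and top (bottom half) views. There are three green machines, in top full-size pixels about (303,126), (314,198) and (390,224). Also visible are the collar on its board (165,192), the brass blank (250,230), the black blank (238,180) and the tin (240,125). I'll measure the sizes next.

Run:
```python
from h import *
b=cap('top');im=cv2.cvtColor(b['pixels'],cv2.COLOR_RGB2BGR);hsv=cv2.cvtColor(im,cv2.COLOR_BGR2HSV)
g=cv2.inRange(hsv,(60,60,20),(95,255,255))
g=cv2.morphologyEx(g,cv2.MORPH_CLOSE,np.ones((9,9)))
for c in cv2.findContours(g,0,2)[0]:
    if cv2.contourArea(c)<300: continue
    p=onz(b,c.reshape(-1,2),0.0)[:,:2]; e=cv2.minEnclosingCircle((p*1000).astype(np.float32))
    (u,v),r=cv2.minEnclosingCircle(c); print('green',round(u),round(v),'world circle',np.round(e[0]),round(e[1]))
def crop(im,x0,y0,x1,y1,s): return cv2.resize(im[y0:y1,x0:x1],None,fx=s,fy=s,interpolation=cv2.INTER_CUBIC)
A=crop(im,275,150,355,240,6)  # 480x540
B=crop(im,135,160,195,220,5) # 300x300
W=np.zeros((540,790,3),np.uint8);W[:540,:480]=A;W[:300,480:780]=B;cv2.imwrite('pics/c1.png',W)
```

```text
green 390 224 world circle [ 507. -370.] 57
green 313 198 world circle [ 573. -171.] 69
green 303 127 world circle [ 766. -142.] 56
```

View pics/c1.png

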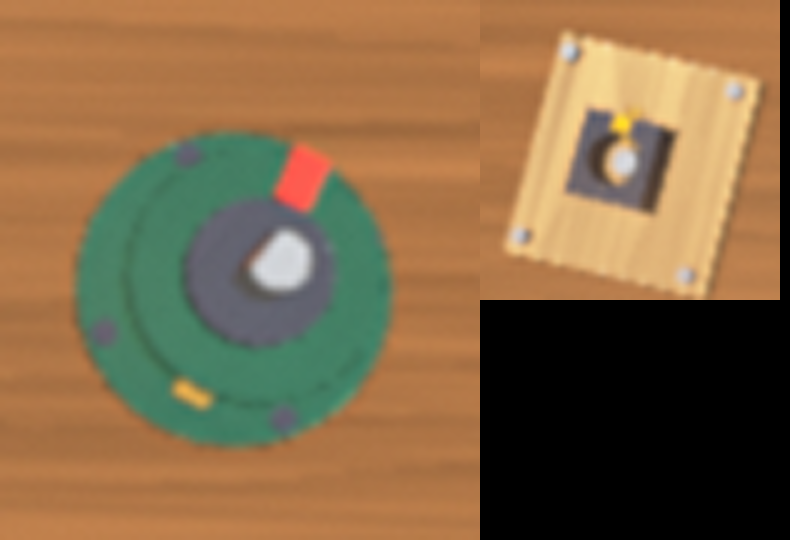

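Picture 2: the machine meant is the one at top pixel (313,198). Its foot is about 138 mm across, while the others are about 113 mm. The red pointer is up and to the right at crop (302,178), and the flat faces up and to the left at crop (262,247). In the collar crop, the yellow mark is toward image up.

```bash
cat > m.py <<'E'
from h import *
def measure_spindle(b,ax,show=True):
    im=b['pixels'];hsv=cv2.cvtColor(im,cv2.COLOR_RGB2HSV)
    H=np.mgrid[0:384,0:512];uv=np.c_[H[1].ravel(),H[0].ravel()]
    # bright shaft top & copper, near axis top
    P=onz(b,uv,0.155)[:,:2]; near=np.hypot(*(P-ax).T)<0.016
    m=(near&(hsv.reshape(-1,3)[:,1]<60)&(hsv.reshape(-1,3)[:,2]>140))
    return P[m],uv[m]
def red(b,ax):
    hsv=cv2.cvtColor(b['pixels'],cv2.COLOR_RGB2HSV).reshape(-1,3)
    H=np.mgrid[0:384,0:512];uv=np.c_[H[1].ravel(),H[0].ravel()]
    P=onz(b,uv,0.088)[:,:2]
    m=((hsv[:,0]<6)|(hsv[:,0]>174))&(hsv[:,1]>140)&(hsv[:,2]>150)&(np.hypot(*(P-ax).T)<0.07)
    return P[m]
E
python3 - <<'E'
from m import *
b=cap('top');a=cap('scene')
ax=np.array([.573,-.171])
P,uv=measure_spindle(b,ax);print('shafttop',len(P),P.mean(0),cv2.minEnclosingCircle((P*1e3).astype(np.float32)))
r=red(b,ax);print('red',len(r),r.mean(0),np.degrees(np.arctan2(*(r.mean(0)-ax)[::-1])))
# dark shoulder disc at z=.1
hsv=cv2.cvtColor(b['pixels'],cv2.COLOR_RGB2HSV)
H=np.mgrid[0:384,0:512];UV=np.c_[H[1].ravel(),H[0].ravel()]
Q=onz(b,UV,0.1)[:,:2];h=hsv.reshape(-1,3)
m=(np.hypot(*(Q-ax).T)<0.045)&~((h[:,0]>60)&(h[:,0]<95)&(h[:,1]>60))&~(((h[:,0]<6)|(h[:,0]>174))&(h[:,1]>120))
print('shoulder',m.sum(),cv2.minEnclosingCircle((Q[m]*1e3).astype(np.float32)))
# collar: board & dark top
z=.05;Q=onz(b,UV,z)[:,:2];reg=(UV[:,0]>135)&(UV[:,0]<195)&(UV[:,1]>160)&(UV[:,1]<220)
d=reg&(h[:,2]<110);y=reg&(h[:,1]>180)&(h[:,2]>190)&(h[:,0]>20)&(h[:,0]<32)
rc=cv2.minAreaRect((Q[d]*1e3).astype(np.float32));print('collar',rc,Q[d].mean(0));print('box',cv2.boxPoints(rc).round(1).tolist())
print('yellow',y.sum(),Q[y].mean(0))
bd=reg&(h[:,1]<140)&(h[:,2]>150)|d
q=onz(b,UV,0.018)[:,:2];rc=cv2.minAreaRect((q[bd]*1e3).astype(np.float32));print('board',rc)
for n,im,pt in(('a',a,[.573,-.171,.126]),('b',a,[.55,.13,.05])):
    p=proj(im,pt)[0];print(n,p)
u,v=proj(a,[.573,-.171,.126])[0].astype(int);I=a['pixels'][:,:,::-1]
A=cv2.resize(I[v-30:v+35,u-30:u+30],None,fx=6.5,fy=6.5,interpolation=cv2.INTER_CUBIC)
u,v=proj(a,[Q[d].mean(0)[0],Q[d].mean(0)[1],.05])[0].astype(int)
B=cv2.resize(I[v-30:v+35,u-30:u+30],None,fx=6.5,fy=6.5,interpolation=cv2.INTER_CUBIC);print(u,v)
cv2.imwrite('pics/c2.png',np.hstack([A,B]))
# positions of bystanders
for n,uvp in(('brass',(250,230)),('black',(238,180)),('tin',(240,125))):
    print(n,onz(b,[uvp],.088 if n!='tin' else .05))
E
```

```text
shafttop 74 [ 0.57184825 -0.1706577 ] ((572.5602416992188, -169.8451385498047), 11.248650550842285)
red 58 [ 0.61150302 -0.18748497] -23.17805898807631
shoulder 502 ((578.8751220703125, -173.28915405273438), 37.19429016113281)
collar ((576.3736572265625, 219.4306182861328), (43.46921157836914, 39.55777359008789), 74.59054565429688) [0.57724208 0.21832572]
box [[551.5, 203.6999969482422], [589.7000122070312, 193.1999969482422], [601.2000122070312, 235.10000610351562], [563.0999755859375, 245.60000610351562]]
yellow 7 [0.59463436 0.22050505]
board ((575.9334106445312, 222.5938720703125), (114.28057098388672, 122.84381866455078), 78.0228500366211)
a [235.24667068 148.58433796]
b [340.61779787 231.58869631]
367 260
brass [[ 0.48427006 -0.00827037  0.088     ]]
black [[0.60539293 0.0246809  0.088     ]]
tin [[0.75412492 0.02738459 0.05      ]]
```

View pics/c2.png

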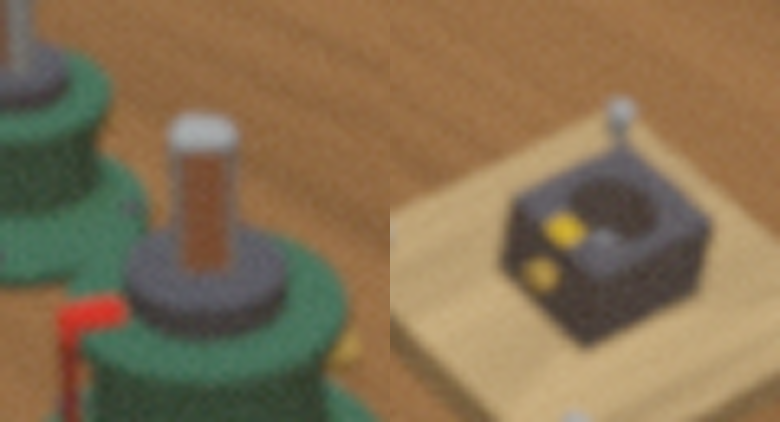

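Picture 3: the copper flat faces almost straight at the scene camera, at an azimuth of about 53°. The pointer is at about −23.5°, so the turn needed is about −76°. The collar's screw and yellow mark point roughly to +x. I'll start the approach.

```bash
python3 -m inch '[[[-1,-2.1,3.3],[0,0,0]],[[-2,-4.2,6.6],[0,0,0]],[[-3,-6.3,9.9],[0,0,0]],[[-4,-8.4,13.2],[0,0,0]],[[-4,-10.5,16.5],[0,0,0]]]' 0
python3 -m inch '[[[0,-2.1,3.3],[0,0,0]],[[0,-4.2,6.6],[0,0,0]],[[0,-6.3,9.9],[0,0,0]],[[0,-8.4,13.2],[0,0,0]],[[0,-10.5,16.5],[0,0,0]]]'
python3 -c "
from h import *
s=status.get_state();print({k:np.round(v,3).tolist() for k,v in s.items()})"
```

```text
t: 0.67
tcp_pos: [0.3113, 0.5051, 0.2474]
ee_rot: [0.212, 1.56, -0.208]
contact_force: [1.0, 0.8, 0.2]
finger_gap: 0.0942
t: 1.08
tcp_pos: [0.4422, 0.3594, 0.2457]
ee_rot: [0.21, 1.56, -0.21]
contact_force: [0.2, 1.0, -0.5]
finger_gap: 0.094
{'t': 1.083, 'joint_pos': [-1.001, 0.22, 0.243, 1.81, -0.059, 1.118, 0.565], 'joint_velocities': [0.597, 0.029, 0.276, -0.015, -0.069, -0.001, 0.891], 'joint_efforts': [-7.836, -71.201, 1.867, -43.922, 0.23, 0.28, -3.033], 'tcp_pos': [0.442, 0.359, 0.246], 'ee_rot': [0.21, 1.56, -0.21], 'contact_force': [0.234, 0.958, -0.537], 'torque': [0.093, -0.015, 0.014], 'finger_gap': 0.094}
```

```bash
python3 -m inch '[[[0,-3.4,1.9],[0,0,0]],[[0,-6.8,3.8],[0,0,0]],[[0,-10.2,5.7],[0,0,0]],[[0,-13.6,7.6],[0,0,0]],[[0,-17,9.5],[0,0,0]]]' 0.45
python3 -m inch '[[[0,-3.4,1.9],[0,0,0]],[[0,-6.8,3.8],[0,0,0]],[[0,-10.2,5.7],[0,0,0]],[[0,-13.6,7.6],[0,0,0]],[[0,-17,9.5],[0,0,0]]]'
python3 -m inch '[[[0,-3.4,1.9],[5,0,0]],[[0,-6.8,3.8],[10,0,0]],[[0,-10.2,5.7],[15,0,0]],[[0,-13.6,7.6],[21,0,0]],[[0,-13.6,7.6],[21.6,0,0]]]'
python3 -m inch '[[[0,0,0],[0,0,0]],[[0,0,0],[0,0,0]]]'
python3 - <<'E'
from m import *
s=status.get_state();print(s['joint_pos'],s['tcp_pos']);ax=np.array([.5725,-.1705])
M=R.from_rotvec(s['ee_rot']).as_matrix();print(M.round(3),np.degrees(np.arctan2(M[1,1],M[0,1])))
print(totool([ax[0]-s['tcp_pos'][0],ax[1]-s['tcp_pos'][1],.113-s['tcp_pos'][2]])*100)
a=cap('scene');u,v=proj(a,[.573,-.171,.15])[0].astype(int);I=a['pixels'][:,:,::-1]
cv2.imwrite('pics/c3.png',cv2.resize(I[v-60:v+40,u-50:u+50],None,fx=5,fy=5,interpolation=cv2.INTER_CUBIC))
E
```

```text
t: 1.5
tcp_pos: [0.4879, 0.17, 0.2456]
ee_rot: [0.211, 1.56, -0.21]
contact_force: [1.4, 0.0, -0.9]
finger_gap: 0.0644
t: 1.92
tcp_pos: [0.5346, -0.019, 0.2458]
ee_rot: [0.21, 1.56, -0.21]
contact_force: [1.2, -0.1, -0.6]
finger_gap: 0.0514
t: 2.33
tcp_pos: [0.5717, -0.176, 0.2458]
ee_rot: [0.513, 1.507, -0.518]
contact_force: [-2.0, -0.3, 0.2]
finger_gap: 0.052
t: 2.5
tcp_pos: [0.5717, -0.168, 0.2452]
ee_rot: [0.504, 1.512, -0.504]
contact_force: [-0.3, -0.3, -0.1]
finger_gap: 0.0518
[-0.33459416  0.302385    0.64189519  1.77113472 -0.19805927  1.13382601
  1.29674758] [ 0.57169905 -0.16804025  0.24518231]
[[-0.001  0.6    0.8  ]
 [ 0.     0.8   -0.6  ]
 [-1.    -0.    -0.001]] 53.0974626064251
[13.21814689 -0.14564904  0.21894724]
```

View pics/c3.png

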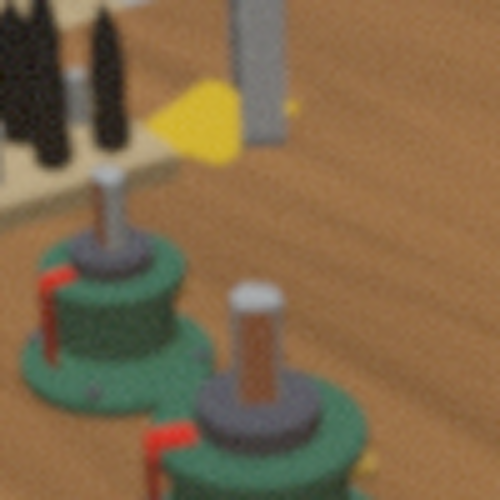

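Picture 4: the finger stands straight above the shaft, and the flat is squarely toward the camera side. I'll descend and pinch.

```bash
python3 -m inch '[[[3,-0.35,0.2],[0,0,0]],[[6,-0.35,0.2],[0,0,0]],[[9,-0.35,0.2],[0,0,0]],[[11.5,-0.35,0.2],[0,0,0]],[[13.2,-0.35,0.2],[0,0,0]]]'
python3 -m inch '[[[0,0,0],[0,0,0]],[[0,0,0],[0,0,0]],[[0,0,0],[0,0,0]],[[0,0,0],[0,0,0]],[[0,0,0],[0,0,0]]]' 1
python3 -m inch '[[[0,0,0],[0,0,0]],[[0,0,0],[0,0,0]],[[0,0,0],[0,0,0]]]'
```

```text
t: 2.97
tcp_pos: [0.5705, -0.1702, 0.1112]
ee_rot: [0.503, 1.514, -0.502]
contact_force: [-0.4, 0.3, 1.4]
finger_gap: 0.052
t: 3.38
tcp_pos: [0.572, -0.1722, 0.1148]
ee_rot: [0.505, 1.509, -0.504]
contact_force: [-0.0, -0.2, 0.1]
finger_gap: 0.0221
t: 3.63
tcp_pos: [0.5719, -0.1724, 0.1146]
ee_rot: [0.505, 1.51, -0.504]
contact_force: [-1.9, 0.2, 8.1]
finger_gap: 0.0191
```

```bash
python3 -m inch '[[[0,0,-0.02],[6,0,0]],[[0,0,-0.05],[12,0,0]],[[0,0.01,-0.07],[18,0,0]],[[0,0.02,-0.09],[24,0,0]],[[0,0.03,-0.11],[30,0,0]]]'
python3 -m inch '[[[0,0,-0.02],[6,0,0]],[[0,0,-0.05],[12,0,0]],[[0,0.01,-0.07],[18,0,0]],[[0,0.02,-0.09],[24,0,0]],[[0,0.03,-0.11],[30,0,0]]]'
python3 -m inch '[[[0,0,-0.02],[5,0,0]],[[0,0,-0.05],[10,0,0]],[[0,0.01,-0.06],[16,0,0]],[[0,0.01,-0.06],[16.5,0,0]],[[0,0.01,-0.06],[16.5,0,0]]]'
python3 -m inch '[[[0,0,0],[0,0,0]],[[0,0,0],[0,0,0]],[[0,0,0],[0,0,0]]]'
python3 - <<'E'
from m import *
s=status.get_state();M=R.from_rotvec(s['ee_rot']).as_matrix();print(s['torque'],np.degrees(np.arctan2(M[1,1],M[0,1])))
a=cap('scene');u,v=proj(a,[.573,-.171,.14])[0].astype(int);I=a['pixels'][:,:,::-1]
b=cap('top');u2,v2=proj(b,[.573,-.171,.14])[0].astype(int);J=b['pixels'][:,:,::-1]
f=lambda I,u,v:cv2.resize(I[v-35:v+35,u-28:u+28],None,fx=7,fy=7,interpolation=cv2.INTER_CUBIC)
cv2.imwrite('pics/c4.png',np.hstack([f(I,u,v),f(J,u2,v2)]))
E
```

```text
t: 4.05
tcp_pos: [0.5712, -0.1715, 0.1146]
ee_rot: [0.912, 1.37, -0.911]
contact_force: [-2.0, -0.2, 7.4]
finger_gap: 0.0193
t: 4.47
tcp_pos: [0.5711, -0.1705, 0.1146]
ee_rot: [1.303, 1.146, -1.3]
contact_force: [-1.2, -1.0, 7.7]
finger_gap: 0.0193
t: 4.88
tcp_pos: [0.5712, -0.1699, 0.1146]
ee_rot: [1.505, 0.985, -1.504]
contact_force: [-2.4, 0.8, 12.3]
finger_gap: 0.0195
t: 5.13
tcp_pos: [0.5713, -0.1699, 0.1146]
ee_rot: [1.505, 0.986, -1.502]
contact_force: [-1.7, 0.8, 11.7]
finger_gap: 0.0191
[ 0.06027498  0.69879788 -0.0472984 ] -23.442700689139468
```

View pics/c4.png

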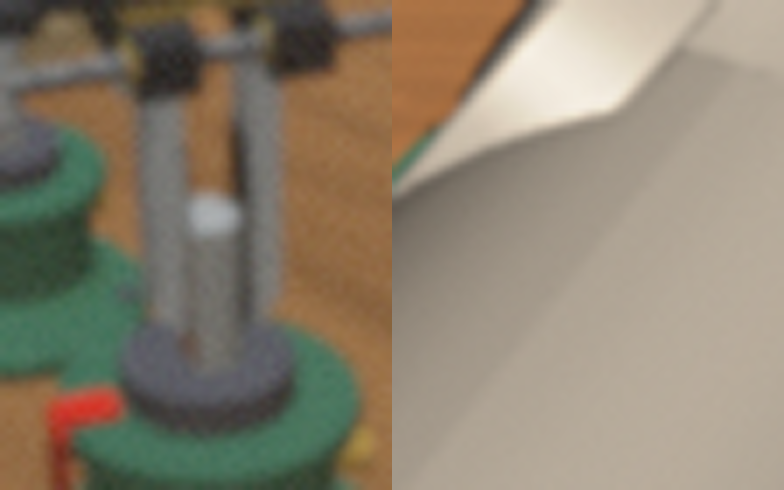

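Picture 5: the pads pinch the shaft, with one finger on the flat on the pointer side. The gap is 19.1 to 19.5 mm and tool y is at −23.4°, along the pointer. I'll release, raise, and go to the collar.

```bash
python3 -m inch '[[[0,0,0],[0,0,0]],[[0,0,0],[0,0,0]],[[0,0,0],[0,0,0]],[[0,0,0],[0,0,0]]]' 0.2
python3 -m inch '[[[-2,0,0],[0,0,0]],[[-5,0,0],[0,0,0]],[[-8,0,0],[0,0,0]],[[-11,0,0],[0,0,0]],[[-13,0,0],[0,0,0]]]'
python3 -m inch '[[[0,-1.5,-3.6],[-7,0,0]],[[0,-3,-7.2],[-14,0,0]],[[0,-4.5,-10.8],[-21,0,0]],[[0,-6,-14.4],[-28,0,0]],[[0,-7.5,-18],[-35,0,0]]]'
python3 -m inch '[[[0,0.8,-3.8],[-7,0,0]],[[0,1.6,-7.6],[-14,0,0]],[[0,2.5,-11.4],[-21,0,0]],[[0,3.3,-15.2],[-28,0,0]],[[0,4.2,-19],[-35,0,0]]]'
python3 -m inch '[[[0,0,0],[-7,0,0]],[[0,0,0],[-14,0,0]],[[0,0,0],[-21,0,0]],[[0,0,0],[-28,0,0]],[[0,0,0],[-31.4,0,0]]]'
python3 - <<'E'
from m import *
s=status.get_state();M=R.from_rotvec(s['ee_rot']).as_matrix();print(s['t'],s['tcp_pos'],s['joint_pos'],np.degrees(np.arctan2(M[1,1],M[0,1])))
a=cap('scene');b=cap('top')
for c,z in((a,.05),):
  u,v=proj(c,[.577,.219,z])[0].astype(int);I=c['pixels'][:,:,::-1]
  A=cv2.resize(I[v-35:v+35,u-28:u+28],None,fx=7,fy=7,interpolation=cv2.INTER_CUBIC)
u,v=proj(b,[.573,-.171,.15])[0].astype(int);I=b['pixels'][:,:,::-1]
B=cv2.resize(I[v-35:v+35,u-28:u+28],None,fx=7,fy=7,interpolation=cv2.INTER_CUBIC)
cv2.imwrite('pics/c5.png',np.hstack([A,B]))
# collar top face from scene view: dark pixels, back-projected at z=.05
h=cv2.cvtColor(a['pixels'],cv2.COLOR_RGB2HSV).reshape(-1,3);G=np.mgrid[0:384,0:512];UV=np.c_[G[1].ravel(),G[0].ravel()]
Q=onz(a,UV,.05)[:,:2];m=(np.hypot(*(Q-[.577,.22]).T)<.05)&(h[:,1]>180)&(h[:,2]>150)&(h[:,0]>18)&(h[:,0]<32)
n,l,st,ce=cv2.connectedComponentsWithStats(m.reshape(384,512).astype(np.uint8))
for i in range(1,n): print('yellow blob',ce[i],st[i,4],onz(a,[ce[i]],.05),onz(a,[ce[i]],.034))
E
```

```text
t: 5.57
tcp_pos: [0.5707, -0.1696, 0.1136]
ee_rot: [1.504, 0.987, -1.504]
contact_force: [0.8, 0.1, -0.2]
finger_gap: 0.0423
t: 5.98
tcp_pos: [0.5709, -0.1703, 0.246]
ee_rot: [1.505, 0.986, -1.503]
contact_force: [0.3, -0.3, -0.1]
finger_gap: 0.0738
t: 6.4
tcp_pos: [0.5731, 0.0272, 0.2437]
ee_rot: [1.055, 1.3, -1.054]
contact_force: [0.9, -0.3, 0.3]
finger_gap: 0.0751
t: 6.82
tcp_pos: [0.576, 0.2218, 0.2436]
ee_rot: [0.589, 1.49, -0.588]
contact_force: [0.7, -0.0, 0.1]
finger_gap: 0.0753
t: 7.23
tcp_pos: [0.5765, 0.2197, 0.2434]
ee_rot: [0.159, 1.565, -0.159]
contact_force: [0.3, -0.0, 0.5]
finger_gap: 0.0752
7.2333 [0.57647072 0.21971077 0.24343813] [-0.93457011  0.33808507  0.59970439  1.72480267 -0.20715738  1.14271763
  1.09319483] 78.37215044973075
yellow blob [363.5 265. ] 2 [[0.59404991 0.22023452 0.05      ]] [[0.57963153 0.21244367 0.034     ]]
```

View pics/c5.png

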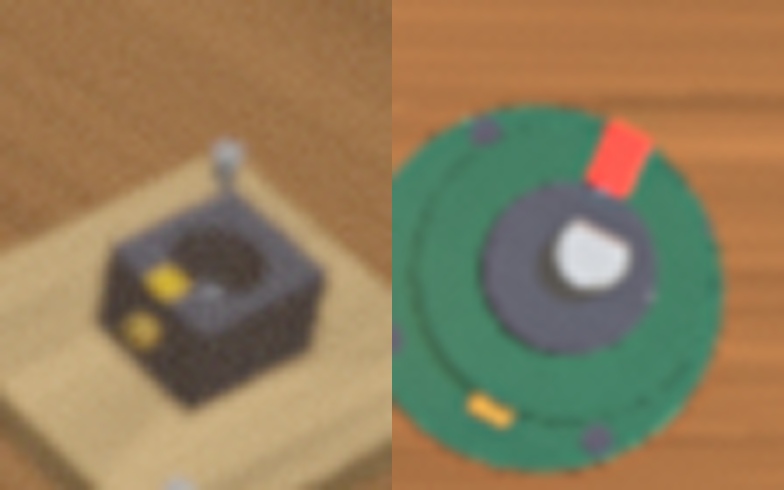

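Picture 6: on the right, the flat (chord from crop (575,218) to (632,248)) now faces the pointer. On the left, the collar's top corners are at crop (115,245), (230,195), (325,280) and (205,332). I'll back-project these.

Run:
```python
from m import *
a=cap('scene');b=cap('top');an=lambda d:round(float(np.degrees(np.arctan2(d[1],d[0]))),1)
u,v=proj(a,[.577,.219,.05])[0].astype(int)
c=np.array([[115,245],[230,195],[325,280],[205,332]])/7+[u-28,v-35]-.43
p=onz(a,c,.05)[:,:2];print(p.round(4).tolist(),p.mean(0))
for i in range(4):d=p[(i+1)%4]-p[i];print(np.hypot(*d).round(4),an(d))
u,v=proj(b,[.573,-.171,.15])[0].astype(int)
f=lambda x,y,z:onz(b,[[(x-392)/7+u-28-.43,y/7+v-35-.43]],z)[0,:2]
print('flat normal',an(f(575,218,.155)-f(632,248,.155))-90,'ptr sides',an(f(615,118,.088)-f(585,185,.088)),an(f(652,140,.088)-f(625,200,.088)))
ax=np.array([.5733,-.1706]);r=red(b,ax);print('red',r.mean(0),an(r.mean(0)-ax))
# better flat: bright mask, line fit of front boundary in subpixel
P,uv=measure_spindle(b,ax);cP=P.mean(0);print(cP,an(ax-cP),np.hypot(*(ax-cP)))
s=cv2.minAreaRect((P*1e3).astype(np.float32));print(s)
# symmetric-direction by extents
for t in range(-45,10,5):
    d=np.array([np.cos(np.radians(t)),np.sin(np.radians(t))]);q=(P)@d;print(t,round((q.max()-q.min())*1e3,1),end=' ')
# collar dark top-cam extents along the axes
h=cv2.cvtColor(b['pixels'],cv2.COLOR_RGB2HSV).reshape(-1,3)
s=status.get_state()
```

```text
[[0.5927, 0.2014], [0.5531, 0.212], [0.5617, 0.2496], [0.6017, 0.2381]] [0.57729865 0.2252849 ]
0.041 165.1
0.0386 77.1
0.0415 -16.0
0.0378 -103.7
flat normal -26.9 ptr sides -23.2 -23.4
red [ 0.61170053 -0.18752218] -23.8
[ 0.5717235  -0.16887869] -47.5 0.0023341498674040355
((570.8101196289062, -168.82064819335938), (22.8264217376709, 18.195241928100586), 64.3134765625)
-45 19.2 -40 19.1 -35 18.9 -30 18.6 -25 18.3 -20 19.0 -15 19.5 -10 19.9 -5 20.2 0 20.3 5 20.9
```

```bash
python3 -m inch '[[[3.5,0.2,0],[3,0,0]],[[7,0.2,0],[3,0,0]],[[11,0.2,0],[3,0,0]],[[14,0.2,0],[3,0,0]],[[17,0.2,0],[3,0,0]]]'
python3 -m inch '[[[2,0,0],[0,0,0]],[[3.5,0,0],[0,0,0]],[[4.6,0,0],[0,0,0]],[[4.7,0,0],[0,0,0]],[[4.7,0,0],[0,0,0]]]'
python3 -m inch '[[[0,0,0],[0,0,0]],[[0,0,0],[0,0,0]],[[0,0,0],[0,0,0]],[[0,0,0],[0,0,0]],[[0,0,0],[0,0,0]]]' 1
python3 -m inch '[[[0,0,0],[0,0,0]],[[0,0,0],[0,0,0]],[[0,0,0],[0,0,0]]]'
```

```text
t: 7.85
tcp_pos: [0.5765, 0.2216, 0.0716]
ee_rot: [0.208, 1.561, -0.209]
contact_force: [-0.0, 0.3, -0.4]
finger_gap: 0.0753
t: 8.27
tcp_pos: [0.577, 0.2216, 0.0264]
ee_rot: [0.207, 1.561, -0.208]
contact_force: [1.0, -0.5, -0.8]
finger_gap: 0.0753
t: 8.68
tcp_pos: [0.5771, 0.2219, 0.0269]
ee_rot: [0.207, 1.561, -0.206]
contact_force: [0.8, -0.8, 0.4]
finger_gap: 0.0452
t: 8.93
tcp_pos: [0.5772, 0.222, 0.0269]
ee_rot: [0.207, 1.561, -0.206]
contact_force: [-1.6, 0.4, 6.3]
finger_gap: 0.0398
```

```bash
python3 -m inch '[[[1,0,0],[0,0,0]],[[-1,0,0],[0,0,0]],[[-3,0,0],[0,0,0]],[[-6,0,0],[0,0,0]],[[-9,0,0],[0,0,0]]]' 2>&1 | head -0
echo skip
```

```text
skip
```

That call was a mistake: its first row moved down instead of up. I'll check what it did before going on.

Run:
```python
from m import *
s=status.get_state();print(s['t'],s['tcp_pos'],s['ee_rot'],s['contact_force'],s['torque'],s['finger_gap'])
a=cap('scene','s6');t=s['tcp_pos']
u,v=proj(a,[t[0],t[1],t[2]+.02])[0].astype(int);print(u,v);I=a['pixels'][:,:,::-1]
cv2.imwrite('pics/c6.png',cv2.resize(I[v-40:v+40,u-40:u+40],None,fx=7,fy=7,interpolation=cv2.INTER_CUBIC))
```

```text
9.35 [0.57611656 0.22110884 0.11673221] [ 0.20504193  1.56259915 -0.20776932] [ 0.89772332  0.66320827 -1.95550252] [ 0.05505572 -0.07158715 -0.02351814] 0.039700065227740215
376 226
```

View pics/c6.png

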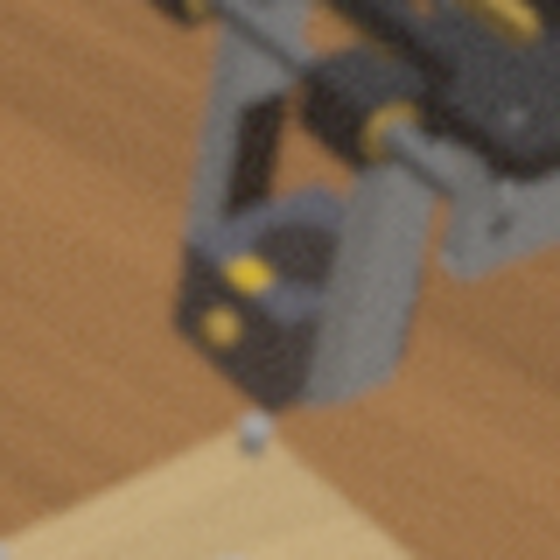

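Picture 7: the collar came up held in the fingers, with the yellow mark at crop (248,273), the screw head at (222,326), and a gap of 39.7 mm. The stray dip may have slipped the grip a little, so I'll measure the collar's offset in the hand.

```bash
cat > q.py <<'E'
from m import *
def blobs(a,ctr,rad=12):
    I=a['pixels'].astype(float);u,v=np.round(ctr).astype(int)
    w=np.clip(I[:,:,0]-I[:,:,2]-60,0,None); M=np.zeros_like(w);M[v-rad:v+rad+1,u-rad:u+rad+1]=1
    g=cv2.GaussianBlur(w*M,(0,0),.7); out=[]
    for _ in range(2):
        y,x=np.unravel_index(g.argmax(),g.shape);yy,xx=np.mgrid[y-2:y+3,x-2:x+3];k=w[y-2:y+3,x-2:x+3]*(np.hypot(yy-y,xx-x)<2.6)
        out.append((np.array([(k*xx).sum(),(k*yy).sum()])/k.sum(),round(g[y,x])));g[y-3:y+4,x-3:x+4]=0
    return out
E
python3 - <<'E'
from q import *
s=status.get_state();M=R.from_rotvec(s['ee_rot']).as_matrix();t=s['tcp_pos'];X=M[:,2];Y=M[:,1];print('yaw',np.degrees(np.arctan2(Y[1],Y[0])),X)
a=cap('scene');b0=cv2.imread('pics/s0.png')[:,:,::-1];a0=dict(a);a0['pixels']=b0
# by-eye centres
u,v=376,226;mark=np.array([248,273])/7+[u-40,v-40]-.43;scr=np.array([222,326])/7+[u-40,v-40]-.43
print('eye',mark,scr)
I=a['pixels'].astype(int);
for nm,p in(('mark',mark),('scr',scr)):
    x,y=np.round(p).astype(int);print(nm,[[tuple(I[j,i]) for i in range(x-2,x+3)] for j in(y,)],)
def cen(I,p,thr):
    x,y=np.round(p).astype(int);yy,xx=np.mgrid[y-3:y+4,x-3:x+4];k=I[y-3:y+4,x-3:x+4].astype(float);k=np.clip(k[:,:,0]-k[:,:,2]-thr,0,None)*(np.hypot(xx-p[0],yy-p[1])<3.3)
    return np.array([(k*xx).sum(),(k*yy).sum()])/k.sum()
def eye0(x,y): return np.array([x-390,y])/6.5+[367-30,260-30]-.42
m0,s0=eye0(566,231),eye0(542,273)
for nm,im,mk,sc in(('before',b0,m0,s0),('after',a['pixels'],mark,scr)):
    mk=cen(im,mk,35);sc=cen(im,sc,35);print(nm,mk,sc)
    if nm=='before': print(' mark@.05',onz(a,[mk],.05),'screw@.034',onz(a,[sc],.034))
    else:
        # solve with lateral (tool y)=0: point = t + alpha X + h z ; ray hits plane through t spanned by X,z
        for n2,q in(('mark',mk),('screw',sc)):
            o,r=ray(a,[q]);r=r[0];k=((t-o)@Y)/(r@Y);P=o+k*r-t;print(' ',n2,'along x',P@X,'above TCP',P[2])
E
```

```text
yaw 74.89664426932057 [ 0.96544868 -0.26057033  0.00345553]
eye [370.99857143 224.57      ] [367.28428571 232.14142857]
mark [[(np.int64(103), np.int64(83), np.int64(56)), (np.int64(141), np.int64(117), np.int64(62)), (np.int64(158), np.int64(131), np.int64(70)), (np.int64(159), np.int64(136), np.int64(83)), (np.int64(144), np.int64(123), np.int64(88))]]
scr [[(np.int64(114), np.int64(87), np.int64(49)), (np.int64(141), np.int64(114), np.int64(62)), (np.int64(156), np.int64(126), np.int64(66)), (np.int64(155), np.int64(126), np.int64(69)), (np.int64(129), np.int64(100), np.int64(60))]]
before [363.45571031 265.00891365] [359.80408163 271.86428571]
 mark@.05 [[0.5941309  0.22018969 0.05      ]] screw@.034 [[0.59983363 0.21843703 0.034     ]]
after [371.08481262 223.22945431] [367.10337323 231.08705114]
  mark along x 0.013956494231858262 above TCP 0.03035019946156907
  screw along x 0.02010567877225452 above TCP 0.014266659625385134
```

The height estimate suggests the grip slid a few mm down the collar, which is harmless. I'll carry the collar above the shaft and measure there relative to the shaft, since the collar's x axis is nearly across the scene view.

```bash
python3 -m inch '[[[-2,0,0],[0,0,0]],[[-4.5,0,0],[0,0,0]],[[-7.2,0,0],[0,0,0]],[[-7.2,-2.5,0.6],[0,0,0]],[[-7.2,-6,1.5],[1,0,0]]]'
python3 -m inch '[[[0,-3.5,0.9],[1,0,0]],[[0,-7,1.8],[2,0,0]],[[0,-10.5,2.7],[4,0,0]],[[0,-14,3.6],[6,0,0]],[[0,-17.5,4.6],[8,0,0]]]'
python3 - <<'E'
from m import *
s=status.get_state();M=R.from_rotvec(s['ee_rot']).as_matrix();t=s['tcp_pos'];print(s['t'],t,'yaw',np.degrees(np.arctan2(M[1,1],M[0,1])),totool([.5733-t[0],-.1706-t[1],0])*100,M.round(3))
# shaft top bias in both cams from first pictures
for n,f in(('scene','s0'),('top','t0')):
    c=optics.capture(n);c['pixels']=cv2.imread(f'pics/{f}.png')[:,:,::-1]
    p=proj(c,[.5733,-.1706,.155])[0];I=c['pixels'];h=cv2.cvtColor(np.ascontiguousarray(I),cv2.COLOR_RGB2HSV)
    m=(h[:,:,1]<45)&(h[:,:,2]>150);m=cv2.inRange(h,(0,0,150),(180,50,255));n2,l,st,ce=cv2.connectedComponentsWithStats(m)
    i=1+np.argmin(np.hypot(*(ce[1:]-p).T));print(n,p,ce[i],st[i],onz(c,[ce[i]],.155))
E
```

```text
t: 9.87
tcp_pos: [0.5758, 0.1627, 0.1886]
ee_rot: [0.216, 1.559, -0.214]
contact_force: [0.7, -1.0, -2.6]
finger_gap: 0.0399
t: 10.28
tcp_pos: [0.5706, -0.0226, 0.1876]
ee_rot: [0.33, 1.547, -0.331]
contact_force: [1.1, 0.4, -2.1]
finger_gap: 0.0401
10.2833 [ 0.57064021 -0.02257524  0.18757718] yaw 65.86750543549657 [-2.09791339e-05 -1.34000285e+01  6.29470175e+00] [[-0.001  0.409  0.913]
 [-0.     0.913 -0.409]
 [-1.    -0.001 -0.001]]
scene [234.97293689 137.86082105] [235.73529412 137.55882353] [231 136  10   4  34] [[ 0.57113198 -0.17042566  0.155     ]]
top [321.80300731 192.4072822 ] [321.81944444 193.19444444] [317 188  10  10  72] [[ 0.57152823 -0.17065092  0.155     ]]
```

```bash
python3 -m inch '[[[0,-3.3,1.6],[0,0,0]],[[0,-6.8,3.2],[0,0,0]],[[0,-10.3,4.8],[0,0,0]],[[0,-13.4,6.3],[0,0,0]],[[0,-13.4,6.3],[0,0,0]]]'
python3 -m inch '[[[0,0,0],[0,0,0]],[[0,0,0],[0,0,0]],[[0,0,0],[0,0,0]]]'
python3 - <<'E'
from m import *
s=status.get_state();M=R.from_rotvec(s['ee_rot']).as_matrix();t=s['tcp_pos'];print(s['t'],t,'yaw',np.degrees(np.arctan2(M[1,1],M[0,1])),totool([.5733-t[0],-.1707-t[1],0])*100)
a=cap('scene','s8');u,v=proj(a,[t[0],t[1],t[2]])[0].astype(int);print(u,v);I=a['pixels'][:,:,::-1]
cv2.imwrite('pics/c7.png',cv2.resize(I[v-30:v+30,u-36:u+36],None,fx=10,fy=10,interpolation=cv2.INTER_CUBIC))
E
```

```text
t: 10.8
tcp_pos: [0.5729, -0.1767, 0.1881]
ee_rot: [0.333, 1.545, -0.338]
contact_force: [-1.8, 0.6, -2.9]
finger_gap: 0.0396
t: 11.05
tcp_pos: [0.5746, -0.1677, 0.1878]
ee_rot: [0.328, 1.547, -0.328]
contact_force: [-0.0, 0.2, -2.5]
finger_gap: 0.0399
11.05 [ 0.57456503 -0.1676594   0.18782761] yaw 66.0410744866687 [-2.68733175e-05 -3.29231390e-01  7.86997982e-03]
235 125
```

View pics/c7.png

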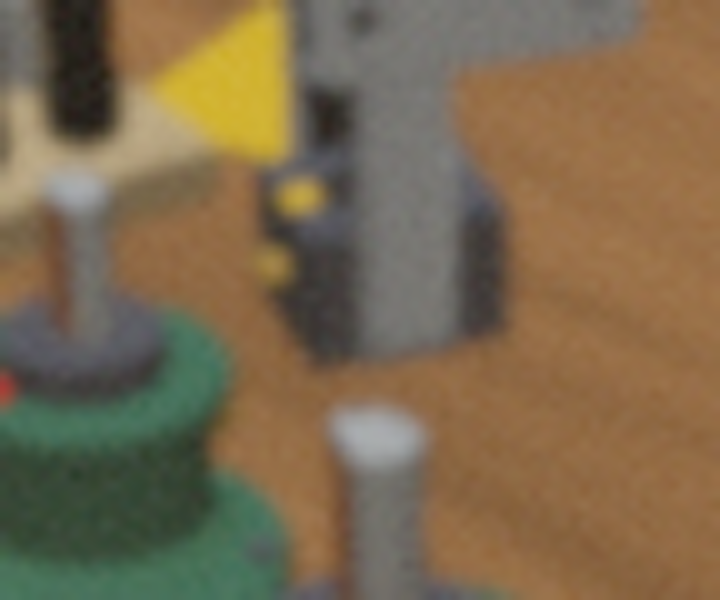

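Picture 8: the collar is held level above the shaft. Its front-face bottom corners are at about crop (318,362) and (503,330), the mark is at (300,197), the screw at (273,265), and the shaft top at (378,437). I'll use these relative to the shaft.

Run:
```python
from m import *
s=status.get_state();M=R.from_rotvec(s['ee_rot']).as_matrix();t=s['tcp_pos'];X=M[:,2];Y=M[:,1]
print(t,totool([.5733-t[0],-.1707-t[1],0])*100)
a=cap('scene')
px=lambda x,y:np.array([x,y])/10+[235-36,125-30]-.45
def hit(p,y):
    o,r=ray(a,[p]);r=r[0];P=o+((t+y*Y-o)@Y)/(r@Y)*r-t;return np.round([P@X*1e3,P[2]*1e3],1)
for n,p,y in(('botL',(318,362),.02),('botR',(503,330),.02),('topR',(507,208),.02),('mark',(300,197),0),('screw',(273,265),0),('ftipL',(358,362),.02),('ftipR',(460,350),.02),('tipL@26',(358,362),.03),('tipR@',(460,350),.03)):print(n,hit(px(*p),y))
sh=onz(a,[px(378,437)],.155)[0];print('shaft top',sh)
```

```text
[ 0.57470116 -0.16755707  0.18801173] [-3.33027495e-05 -3.44110561e-01 -5.54503388e-04]
botL [17.1  1.2]
botR [-25.7   1.4]
topR [-26.9  31.4]
mark [14.2 31.3]
screw [20.9 15.7]
ftipL [ 8.  -0.5]
ftipR [-15.7  -1.8]
tipL@26 [11.   5.5]
tipR@ [-12.4   4.1]
shaft top [ 0.57216825 -0.16714566  0.155     ]
```

Run:
```python
from m import *
N=8;cs=[optics.capture('scene') for _ in range(N)];a=dict(cs[0]);I=np.mean([c['pixels'].astype(float) for c in cs],0)
np.save('avg.npy',I)
s=status.get_state();M=R.from_rotvec(s['ee_rot']).as_matrix();t=s['tcp_pos'];X=M[:,2];Y=M[:,1]
print(t,totool([.5733-t[0],-.1707-t[1],0])*100)
def hit(p,y,o0=t):
    o,r=ray(a,[p]);r=r[0];P=o+((o0+y*Y-o)@Y)/(r@Y)*r-o0;return np.round([P@X*1e3,P[2]*1e3],2)
def edges(row,u0,u1):
    p=I[row,u0:u1].sum(1);g=np.gradient(p);return p.astype(int)
for v in range(117,127,2): print('row',v,edges(v,222,256))
for v in range(142,151,2): print('shaft row',v,edges(v,226,248))
for u in (240,242,244,246,248): print('col',u,I[112:135,u].sum(1).astype(int))
```

```text
[ 0.57463034 -0.16887744  0.18848902] [-6.47589768e-06 -2.20639430e-01 -4.72595374e-02]
row 117 [326 306 265 200 175 191 235 261 272 272 267 272 288 320 350 350 352 356
 357 354 351 331 283 223 198 193 216 272 314 338 346 346 349 342]
row 119 [316 312 302 304 284 245 197 194 207 207 206 220 263 309 342 349 353 353
 352 354 350 331 279 221 186 185 206 263 311 332 343 345 344 343]
row 121 [322 311 327 346 348 294 217 178 177 183 185 199 260 308 341 352 354 349
 351 355 351 337 285 218 189 183 203 254 302 323 327 333 335 341]
row 123 [316 311 290 256 230 194 176 175 183 177 184 204 250 307 340 351 353 352
 354 352 352 336 288 219 186 185 202 251 289 309 317 317 318 320]
row 125 [311 315 301 271 222 181 173 172 176 185 180 203 252 304 338 351 352 355
 352 353 352 336 285 214 186 182 205 256 303 324 327 323 314 314]
shaft row 142 [338 332 333 329 330 305 270 268 315 352 355 357 343 320 304 297 289 302
 298 300 301 308]
shaft row 144 [338 341 343 338 328 305 264 248 287 322 333 333 322 312 306 304 305 301
 297 296 298 297]
shaft row 146 [310 332 342 342 342 321 275 249 286 320 331 330 324 311 305 314 321 323
 321 315 312 301]
shaft row 148 [284 303 323 336 335 320 277 251 277 315 328 329 323 311 302 313 327 332
 330 327 326 322]
shaft row 150 [256 264 300 322 334 324 281 251 275 309 328 326 323 306 296 295 313 328
 331 334 339 330]
col 240 [352 354 356 353 353 357 349 352 350 351 351 354 353 352 353 349 327 307
 304 316 319 314 309]
col 242 [351 355 350 348 348 351 352 350 351 351 351 352 352 352 351 344 317 300
 304 315 322 324 317]
col 244 [321 321 316 311 297 283 281 279 283 285 287 288 288 285 284 285 274 279
 300 314 325 326 323]
col 246 [304 296 280 257 222 198 182 186 187 189 190 186 190 186 190 204 242 284
 306 307 308 319 324]
col 248 [332 324 308 272 235 216 212 206 213 203 198 202 212 205 214 231 265 305
 314 309 309 317 324]
```

Run:
```python
from m import *
I=np.load('avg.npy');a=cap('scene')
s=status.get_state();M=R.from_rotvec(s['ee_rot']).as_matrix();t=s['tcp_pos'];X=M[:,2];Y=M[:,1]
print(t,s['joint_velocities'].round(3) if hasattr(s['joint_velocities'],'round') else '')
def hit(p,y):
    o,r=ray(a,[p]);r=r[0];P=o+((t+y*Y-o)@Y)/(r@Y)*r-t;return np.round([P@X*1e3,P[2]*1e3],2)
print('right edge',hit((249.0,122),.02),'top/bot @246',hit((246,115.35),.02),hit((246,128.1),.02))
print('finger L,R',hit((234.2,122),.0325),hit((244.25,122),.0325),'tip',hit((240,128.8),.0325))
def cen(p,rad,thr):
    x,y=np.round(p).astype(int);k=I[y-4:y+5,x-4:x+5];yy,xx=np.mgrid[y-4:y+5,x-4:x+5];w=np.clip(k[:,:,0]-k[:,:,2]-thr,0,None)*(np.hypot(xx-p[0],yy-p[1])<rad);return np.array([(w*xx).sum(),(w*yy).sum()])/w.sum()
mk=cen((228.5,114.2),3.2,40);sc=cen((225.9,121),2.6,70);print(mk,sc,hit(mk,0),hit(sc,0))
# shaft top blob
b=I.min(2);w=np.clip(b[134:143,230:243]-125,0,None);yy,xx=np.mgrid[134:143,230:243];c=[(w*xx).sum()/w.sum(),(w*yy).sum()/w.sum()];P=onz(a,[c],.155)[0];print('shaft top',c,P,'expect D centroid',[.5719,-.1701],'err along X,Y',(P-[.5719,-.1701,.155])@X*1e3,(P-[.5719,-.1701,.155])@Y*1e3)
print(b[134:143,230:243].astype(int))
```

```text
[ 0.57463592 -0.16896878  0.18851199] [ 0.002 -0.001  0.    -0.001  0.001 -0.001  0.   ]
right edge [-27.15  13.95] top/bot @246 [-20.36  31.51] [-20.05  -0.06]
finger L,R [10.55 27.06] [-12.1   23.04] tip [-2.18  8.09]
[228.14759274 114.0047356 ] [225.08321965 120.76398363] [14.18 30.8 ] [21.73 15.44]
shaft top [np.float64(236.22194240665718), np.float64(138.22446074674258)] [ 0.57230504 -0.16743084  0.155     ] expect D centroid [0.5719, -0.1701] err along X,Y -0.7174294143826774 2.6026437338854427
[[ 66  65  66  71  73  77  78  77  72  66  65  65  68]
 [ 63  70  87  97 105 110 113 107  97  84  74  68  66]
 [ 64  85 117 137 143 146 148 144 133 119  99  77  68]
 [ 69  93 132 158 164 164 165 164 161 148 128 100  74]
 [ 67  86 123 155 165 167 168 167 167 163 146 114  80]
 [ 69  75 102 140 158 164 167 166 165 159 144 110  78]
 [ 68  64  80 116 144 155 157 157 153 143 125  96  74]
 [ 69  64  67  87 117 135 139 138 133 120 102  84  68]
 [ 72  64  59  70  97 112 115 116 110 102  93  79  64]]
```

The offsets agree: the collar's axis is 3.4 mm behind the TCP along tool z, and its centre is about 15.6 mm above the TCP. I'll align to the shaft and lower to just above its end.

```bash
python3 -m inch '[[[0.7,-0.2,0.3],[0,0,0]],[[1.4,-0.2,0.3],[0,0,0]],[[2,-0.2,0.3],[0,0,0]],[[2.5,-0.2,0.3],[0,0,0]],[[2.7,-0.2,0.3],[0,0,0]]]'
python3 -m inch '[[[0,0,0],[0,0,0]],[[0,0,0],[0,0,0]],[[0,0,0],[0,0,0]],[[0,0,0],[0,0,0]],[[0,0,0],[0,0,0]]]'
python3 - <<'E'
from m import *
s=status.get_state();t=s['tcp_pos'];M=R.from_rotvec(s['ee_rot']).as_matrix();print('yaw',np.degrees(np.arctan2(M[1,1],M[0,1])),M[2])
print(t,totool([.5764-t[0],-.1721-t[1],0])*100,s['contact_force'],s['torque'])
E
```

```text
t: 12.02
tcp_pos: [0.576, -0.172, 0.1602]
ee_rot: [0.329, 1.547, -0.33]
contact_force: [-0.4, 1.2, -3.4]
finger_gap: 0.0396
t: 12.43
tcp_pos: [0.5767, -0.1721, 0.1618]
ee_rot: [0.329, 1.545, -0.329]
contact_force: [-1.3, 0.2, -3.3]
finger_gap: 0.0396
yaw 65.95464099851675 [-9.99999883e-01  1.82587831e-04  4.47376898e-04]
[ 0.57672194 -0.17209051  0.16177535] [-1.55335562e-05 -1.39847768e-02 -2.90138010e-02] [-1.25517098  0.18775229 -3.26652861] [-0.02547994  0.04708143 -0.04953798]
```

```bash
python3 -m inch '[[[0.1,0,0],[0,0,0]],[[0.2,0,0],[0,0,0]],[[0.3,0,0],[0,0,0]],[[0.4,0,0],[0,0,0]],[[0.5,0,0],[0,0,0]]]'
python3 -m inch '[[[0.1,0,0],[0,0,0]],[[0.2,0,0],[0,0,0]],[[0.3,0,0],[0,0,0]],[[0.4,0,0],[0,0,0]],[[0.4,0,0],[0,0,0]]]'
python3 -m inch '[[[0.1,0,0],[0,0,0]],[[0.2,0,0],[0,0,0]],[[0.3,0,0],[0,0,0]],[[0.4,0,0],[0,0,0]],[[0.4,0,0],[0,0,0]]]'
```

```text
t: 12.85
tcp_pos: [0.5765, -0.1721, 0.1563]
ee_rot: [0.329, 1.546, -0.329]
contact_force: [-0.4, -0.1, -2.3]
finger_gap: 0.04
t: 13.27
tcp_pos: [0.5764, -0.172, 0.1522]
ee_rot: [0.329, 1.546, -0.329]
contact_force: [-0.9, -0.0, -2.4]
finger_gap: 0.0398
t: 13.68
tcp_pos: [0.5764, -0.172, 0.1483]
ee_rot: [0.329, 1.546, -0.329]
contact_force: [-0.7, -0.1, -2.8]
finger_gap: 0.0398
```

```bash
python3 -m inch '[[[0.1,0,0],[0,0,0]],[[0.2,0,0],[0,0,0]],[[0.3,0,0],[0,0,0]],[[0.4,0,0],[0,0,0]],[[0.4,0,0],[0,0,0]]]'
python3 -m inch '[[[0.1,0,0],[0,0,0]],[[0.2,0,0],[0,0,0]],[[0.3,0,0],[0,0,0]],[[0.4,0,0],[0,0,0]],[[0.4,0,0],[0,0,0]]]'
python3 -m inch '[[[0.1,0,0],[0,0,0]],[[0.2,0,0],[0,0,0]],[[0.3,0,0],[0,0,0]],[[0.4,0,0],[0,0,0]],[[0.4,0,0],[0,0,0]]]'
```

```text
t: 14.1
tcp_pos: [0.5764, -0.172, 0.1443]
ee_rot: [0.329, 1.546, -0.329]
contact_force: [0.4, -0.2, -2.9]
finger_gap: 0.0398
t: 14.52
tcp_pos: [0.5764, -0.172, 0.1402]
ee_rot: [0.329, 1.546, -0.329]
contact_force: [0.4, 0.0, -2.4]
finger_gap: 0.0397
t: 14.93
tcp_pos: [0.5764, -0.1721, 0.1363]
ee_rot: [0.329, 1.546, -0.329]
contact_force: [0.1, 0.3, -2.8]
finger_gap: 0.0396
```

```bash
python3 -m inch '[[[0.1,0,0],[0,0,0]],[[0.2,0,0],[0,0,0]],[[0.3,0,0],[0,0,0]],[[0.4,0,0],[0,0,0]],[[0.4,0,0],[0,0,0]]]'
python3 -m inch '[[[0.1,0,0],[0,0,0]],[[0.2,0,0],[0,0,0]],[[0.3,0,0],[0,0,0]],[[0.4,0,0],[0,0,0]],[[0.4,0,0],[0,0,0]]]'
python3 -m inch '[[[0.1,0,0],[0,0,0]],[[0.2,0,0],[0,0,0]],[[0.3,0,0],[0,0,0]],[[0.3,0,0],[0,0,0]],[[0.3,0,0],[0,0,0]]]'
```

```text
t: 15.35
tcp_pos: [0.5765, -0.172, 0.1322]
ee_rot: [0.329, 1.546, -0.329]
contact_force: [0.0, 0.7, -1.9]
finger_gap: 0.0399
t: 15.77
tcp_pos: [0.5764, -0.172, 0.1283]
ee_rot: [0.329, 1.546, -0.329]
contact_force: [0.5, -0.1, -1.6]
finger_gap: 0.0399
t: 16.18
tcp_pos: [0.5765, -0.1721, 0.1254]
ee_rot: [0.329, 1.546, -0.329]
contact_force: [-0.1, -0.6, -3.0]
finger_gap: 0.04
```

```bash
python3 -m inch '[[[0.1,0,0],[0,0,0]],[[0.2,0,0],[0,0,0]],[[0.2,0,0],[0,0,0]],[[0.2,0,0],[0,0,0]],[[0.2,0,0],[0,0,0]]]'
python3 - <<'E'
from m import *
s=status.get_state();M=R.from_rotvec(s['ee_rot']).as_matrix();t=s['tcp_pos'];X=M[:,2];Y=M[:,1];print(t,s['contact_force'],s['torque'])
cs=[optics.capture('scene') for _ in range(6)];a=cs[0];I=np.mean([c['pixels'].astype(float) for c in cs],0);np.save('avg2.npy',I)
u,v=proj(a,[t[0],t[1],t[2]])[0].astype(int);print(u,v)
cv2.imwrite('pics/c8.png',cv2.resize(I[v-30:v+30,u-36:u+36,::-1].astype(np.uint8),None,fx=10,fy=10,interpolation=cv2.INTER_CUBIC))
for n,P in(('top centre',[.5733,-.1707,.155]),('screw',np.array([.5733,-.1707,.139])+.026*X)):print(n,((proj(a,P)[0]-[u-36,v-30]+.45)*10).round())
E
```

```text
t: 16.6
tcp_pos: [0.5766, -0.1721, 0.1235]
ee_rot: [0.329, 1.546, -0.329]
contact_force: [0.2, 0.3, -2.5]
finger_gap: 0.0398
[ 0.57656179 -0.17208171  0.12350108] [ 0.16289099  0.32239145 -2.45286352] [ 0.00313971  0.0301124  -0.00422843]
233 149
top centre [384. 193.]
screw [277. 273.]
```

View pics/c8.png

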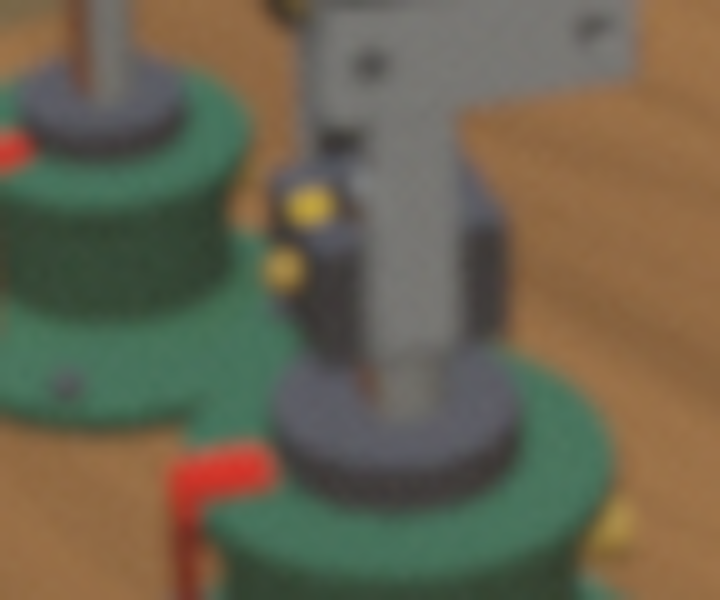

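Picture 9: the collar sits over the shaft, with the screw and mark on the pointer side. The copper and the bare shaft show below it, above the shoulder, and the shaft end shows in the bore at about the top-face level near (360,187). One numeric check of height and flat angle before handing in.

Run:
```python
from m import *
I=np.load('avg2.npy');a=cap('scene')
s=status.get_state();M=R.from_rotvec(s['ee_rot']).as_matrix();t=s['tcp_pos'];X=M[:,2];Y=M[:,1]
A=np.array([.5733,-.1707,0])
def hit(p,y):
    o,r=ray(a,[p]);r=r[0];P=o+((A+y*Y-o)@Y)/(r@Y)*r-A;return np.round([P@X*1e3,P[2]*1e3],2)
def cen(p,rad,thr):
    x,y=np.round(p).astype(int);k=I[y-4:y+5,x-4:x+5];yy,xx=np.mgrid[y-4:y+5,x-4:x+5];w=np.clip(k[:,:,0]-k[:,:,2]-thr,0,None)*(np.hypot(xx-p[0],yy-p[1])<rad);return np.array([(w*xx).sum(),(w*yy).sum()])/w.sum()
px=lambda x,y:np.array([x,y])/10+[233-36,149-30]-.45
print('mark(18.3,155)',hit(cen(px(310,205),3.2,40),0),'screw(~26,139)',hit(cen(px(285,268),2.6,70),0),'botR(-23,123)',hit(px(502,343),.02))
print('tilt',np.degrees(np.arccos(-M[2,0])),'yaw-90',np.degrees(np.arctan2(M[1,1],M[0,1]))-90,s['contact_force'],s['finger_gap'],s['t'])
```

```text
mark(18.3,155) [ 17.7  154.89] screw(~26,139) [ 24.27 139.45] botR(-23,123) [-21.39 122.08]
tilt 0.0021729765410246436 yaw-90 -24.04453985320896 [ 0.46996295 -0.36115734 -2.62879295] 0.040026942416361525 16.95
```

Everything agrees: collar top at 154.9 mm, no contact force beyond the collar's own weight, level, screw at −24.0°. I'll hand it in.

```bash
python3 -c "
from plant import workorder,status
print(workorder.close_job());s=status.get_state();print(s['t'],s['tcp_pos'],s['contact_force'],s['finger_gap'])"
```

```text
the job is handed in; nothing more can be done
None
the job is handed in; nothing more can be done
```

I pinched the 140 mm machine's shaft across its flat and turned it about 76° to face the pointer. I then lifted the collar, lowered it over the shaft, and handed the job in still holding it, at about 17 s. No verdict came back.

**Last checks:**
- **Flat:** with the fingers on it, the flat was at −23.4°. After release the top view gave about −26°. The pointer is at about −23.6°, so the two readings differ by about 2.5°, well within the 0.12 rad limit. I did not measure the flat again with the collar on, because the arm and gripper hid it.
- **Collar height:** the yellow mark on top reads 154.9 mm (155 wanted) and the screw 139.5 mm (139 wanted). The collar's underside is about 22 mm above the shoulder.
- **Collar alignment:** the tool, and so the collar, is level, with the screw at −24.0°. Sideways offsets from the shaft axis came out at about 0.6 to 1.7 mm, within camera accuracy.
- **Forces:** lowering showed no contact, only the collar's weight of about 2.5 N. The grip gap is 40 mm.

**What went wrong:**
- I sent one mistaken row just before the lift, 1 cm down instead of up, and I had cut off that call's printed force. The grip slid about 8 mm down the collar, to a collar centre about 15.6 mm above the TCP. I measured that and allowed for it.
- I did not check the blanks and the tin afterwards. I carried everything well above the blanks and did not go near the tin.

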